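Free the twist-lock weighing dish with the ball in it and hold it over the carton

ROBOT

A 7-joint arm with a two-finger parallel gripper is mounted at the origin on a cart in front of the work surface, level with it; the furniture and walls round the work are solid. World frame = base frame: x ahead of the robot, y to its left, z up, the work surface at z = 0. Lengths are in m, angles in degrees, forces in N, time in s.
With the tool pointing down it reaches from about 0.425 to 0.875 m from the base axis. Payload 4.7 kg.
Tool frame: the origin (TCP) lies between the finger pads; the fingertips stand 8 mm ahead of it and the grasp point (between the pads) lies 11 mm behind it (env.tip_extent is the distance from the TCP to the fingertips, in m); z points along the fingers, y is the line along which they close (so a half turn about z gives the same grasp; the last joint's range is limited). The gripper opens to 87 mm and grips with 3 to 60 N. Pads are 19 mm wide; open, the fingers measure 117 mm over their backs; the gripper's body (75 mm by 190 mm) begins 51 mm behind the grasp point.
Start: joints at [-73.333, 18.392, -4.016, 83.108, 1.295, 78.541, -3.26], TCP at [0.178, 0.625, 0.231] pointing down, gripper open.
Joint ranges: [-163.93, 163.93], [-17.29, 119.83], [-79.2, 71.16], [3.27, 140.29], [-89.18, 269.18], [5.43, 117.66], [-154.24, 154.24]. Speed limits (degrees/s): [147.25, 147.25, 180, 180, 180, 180, 180].

INTERFACE

Orientations are given as [roll, pitch, yaw] about the fixed x, y, z axes, in that order (R = Rz(yaw) Ry(pitch) Rx(roll)).
In Python, from cell import sensors, vision, workorder, env gives the robot as it stands.
- The arm moves only by the tool drive_tool, never from a script. Its argument "moves" is a list of rows, each an object of numbers: "x", "y", "z": the shift along the tool's x, y, z in mm; "rx", "ry", "rz": the turn, a rotation vector about the tool's x, y, z in rad; "fingers": the closure, from -1 (fully open) to 1 (shut). In form: [{"x": .., "y": .., "z": .., "rx": .., "ry": .., "rz": .., "fingers": ..}, ...]. A call has 1 to 20 rows; each row is the pose to reach, as a shift and turn from the pose commanded when the call began, along the tool's axes at that moment; what a row does not reach only later rows make up. A row lasts 1/8 s, in which the tool goes at most 62.5 mm and 10.7 degrees, less where a joint would pass 70% of its speed; a pose out of reach is approached as far as the arm can. A call with a gripper value outside its range is refused whole. The fingers move at their own pace and stop on an object; "force" is the grip in N (left out, the last holds). Time passes only in rows, so rows that repeat a pose let the fingers close. It gives the time, the measured TCP pose, the force, the opening and the grip force at its end, in the units of the state.
- sensors.get_obs(): the state, without advancing time (a new reading comes with each control period).
- vision.read_camera(name): name is "scene" or "top" or "wrist"; returns a dict with "image" (480x640x3 uint8, red, green, blue), "fx", "fy", "cx", "cy" (pixels), "k1" (the pictures are not rectified: a ray, as slopes to the right and down, at radius r is drawn at 1 + k1 r^2 times it, then the intrinsics apply), "R" (3x3) and "t" (3): a world point X has camera coordinates R X + t. Camera axes: x right, y down, z forward; pixel columns grow to the right and rows downward; lengths in m; the calibration is good to about 2 mm. A picture is of the moment at which its call begins. There is no depth.
- workorder.sign_off(): hands the job in; it is judged then, once.
The state is a dict: "time_s": time; "qpos": joint angles; "joint_velocities": joint speeds; "effort": joint torques, N m; "tool_pos": TCP position; "tool_rot": TCP orientation; "force": force on the tool from outside, world axes, zero at the start; "wrist_torque": the same for the moment, N m; "grip_width": finger opening in m; "grasp_force": force on a finger pad.
Only numpy, scipy, OpenCV 4.12 (cv2) and the standard library are available. Lean on these libraries where they do the work, as an engineer would, in place of code of your own. Each camera call takes 0.05 s, during which the arm holds its last target. There are 200 camera calls.

TASK

The stone ball has been weighed and still lies loose in the weighing dish. Take the dish by the grip on its wire bail, turn it a quarter turn counter-clockwise (seen from above) to free its twist lock, lift it off the scale and carry it over the open carton, keeping the dish level and the ball resting in its middle all the way, without touching the ball. Finish while holding: keep the dish still and level in the gripper, centred over the carton a few centimetres clear of it, and leave everything else on the desk where it is.

Things in the scene. Friction and masses are not known exactly. Their poses are not given: they have to be found in the camera images.
- scale: portable grey scale, housing 200 (x) x 150 (y) x 34 mm high, stands firm and cannot be pushed; origin under the middle of its base, x points from the display edge to the back edge, z up. On top, 22 mm behind the middle (+x), a black mount block 60 x 60 x 17 mm with a twist lock for the dish
- scale_mount (a point): middle of the mount block's top face, on which the dish is seated, 51 mm above the desk. The block is hollow: its roof has a slot along the scale's x axis that lets the dish's cross lug out only when the two are in line
- dish: round steel weighing dish, 124 mm across, 0.17 to 0.3 kg, with a wire bail (hoop handle) spanning it rim to rim along its x axis. Origin in the middle of its flat seat, which rests on the mount; z up. Inside, a shallow cone: 12 degrees to 34 mm radius, then 29 degrees up to the rim, 29 mm above the origin
- dish_lug (a point): cross lug (40 mm along dish x, 7 wide) on the stem 9 mm under the dish's seat; stem ends 11 mm under it. At the start locked: bail crosswise to the scale (dish x about -90 degrees from scale x), lug under the mount's roof. Turn 90 degrees counter-clockwise, in line with scale x (free within 6 degrees; a stop 4 degrees past), then lift straight 15 mm. Turns easily, 1-2 mm play
- dish_middle (a point): middle of its inner floor, 8 mm above the dish's origin; where the ball rests
- dish_grip (a point): middle of the black flat grip at the top of the bail, over the dish's axis, 88 mm above the dish's origin. The grip is 44 mm long (along dish x), 11 mm thick (along dish y, take it across this from above) and 26 mm high. The ball's top is 42 mm below this point. 15 to 30 N holds it well
- ball: loose polished stone ball, 38 mm diameter, about 0.06 to 0.1 kg, in the dish; it can leave the middle at tilts over about 12 degrees or accelerations over about 2 m/s2
- ball_center (a point): centre of the ball; about 19.4 mm above dish_middle when it rests there
- carton: open cardboard carton 120 x 120 x 46 mm high with a grey foam insert that has a round nest for the ball, stands firm; origin under its middle, z up
- tape_clear: roll of packing tape, 96 mm across, 48 mm high; bystander, not to be moved; origin under its middle
- mouse: white computer mouse, 104 x 62 x 35 mm; bystander, not to be moved; origin under its middle
- stapler: desk stapler, 34 x 125 x 45 mm; bystander, not to be moved; origin under its middle
- phone: smartphone lying flat, 152 x 75 x 9 mm; bystander, not to be moved; origin under its middle
- pen_red: pen, 142 mm long, lying on the desk; bystander, not to be moved; origin under its middle
- pen_cream: plain pen, 150 mm long, lying on the desk; bystander, not to be moved; origin under its middle
- eraser: eraser, 18 x 44 x 12 mm; bystander, not to be moved; origin under its middle
- shell: small sea shell, a paperweight, 32 x 35 x 17 mm; bystander, not to be moved; origin under its middle
There are look-alikes about, which are no part of the job. Leave any black, pink or red look-alike of the ball alone.

How it is judged:
By the outcome, as a careful person would: the job done as asked, in the order asked, and still so for the second after the job is handed in, while the arm keeps its last pose, push and grip.
It also fails if it takes over 40 s, if anything falls off the work surface, if the arm or the gripper's body presses on something with over 40 N, if the wrist force passes 120 N, or if a joint passes its speed limit or range.

## Working session

There is one attempt and no reset: what is moved stays moved. The work goes in short steps, Python scripts to look and compute and a tool call to move; the robot and the scene stay as the last step left them, time stands still between calls to the robot, and variables do not carry over. Pictures are saved under pics/ and viewed, at most 10 in all, crops included, and the job is handed in when it is done.

Besides the shell and the picture viewer there is one more tool, called after "Request:" by a JSON object that holds its "api" and its "payload". drive_tool: Moves the arm, as the interface text tells. Its arguments: {"type":"object","properties":{"moves":{"type":"array"},"force":{"type":"number"}},"required":["moves"]}

```bash
mkdir -p pics
cat > h.py <<'E'
import numpy as np, cv2
from cell import sensors, vision, workorder, env
def cam(n):
    return vision.read_camera(n)
def ray(c,u,v):
    d=np.array([(u-c['cx'])/c['fx'],(v-c['cy'])/c['fy']]); p=d.copy()
    for _ in range(30): p=d/(1+c['k1']*(p@p))
    R=np.array(c['R']);t=np.array(c['t'])
    return -R.T@t, R.T@np.array([p[0],p[1],1])
def atz(c,u,v,z):
    o,r=ray(c,u,v); return o+r*(z-o[2])/r[2]
def proj(c,X):
    X=np.array(c['R'])@np.array(X)+np.array(c['t']); p=X[:2]/X[2]; p=p*(1+c['k1']*(p@p))
    return np.array([c['fx']*p[0]+c['cx'],c['fy']*p[1]+c['cy']])
def tri(c1,p1,c2,p2):
    o1,r1=ray(c1,*p1);o2,r2=ray(c2,*p2)
    s=np.linalg.lstsq(np.c_[r1,-r2],o2-o1,rcond=None)[0]
    a=o1+s[0]*r1;b=o2+s[1]*r2
    return (a+b)/2,np.linalg.norm(a-b)
E
python3 - <<'E'
from h import *
import pickle
o=sensors.get_obs();print(o)
D={}
for n in('scene','top'):
    c=D[n]=cam(n);cv2.imwrite(f'pics/{n}0.png',c['image'][:,:,::-1]); o,_=ray(c,320,240);print(n,o,c['fx'],c['k1'])
pickle.dump(D,open('D0.pkl','wb'))
E
```

```text
{'time_s': 0.0, 'qpos': array([-73.33330125,  18.43971398,  -4.01569986,  83.17378459,
         1.2952989 ,  78.53940541,  -3.26037469]), 'joint_velocities': array([ 0.06368425, -0.0161557 ,  0.00914572,  0.08491605, -0.08103289,
       -0.06947424,  0.05780927]), 'effort': array([-2.52382924e-04, -4.91293931e+01, -4.04205183e-01, -3.12534785e+01,
       -6.39248779e-02,  4.32810572e-02,  1.88705289e-04]), 'tool_pos': array([0.17752938, 0.6247442 , 0.22946388]), 'tool_rot': array([-1.79892353e+02,  5.85680316e-03,  1.64142876e+02]), 'force': array([0.62930453, 0.20097578, 0.71055085]), 'wrist_torque': array([-0.00253672,  0.03151814, -0.01733601]), 'grasp_force': 0.0, 'grip_width': 0.08677909679749411}
scene [-0.36854187  0.67096626  0.59514628] 494.8608279596726 -0.06520574267791045
top [0.35842084 0.21356306 1.65982047] 571.475748949329 -0.1539114866282449
```

View pics/top0.png

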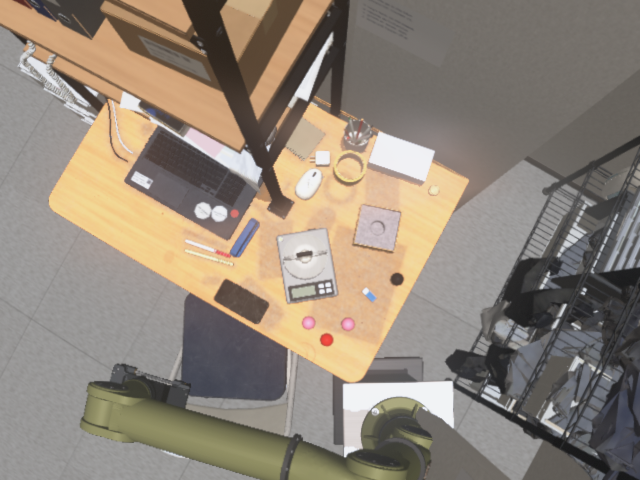

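View pics/scene0.png

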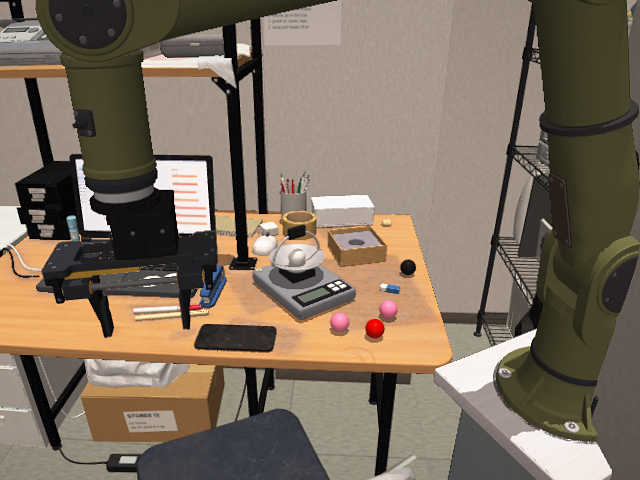

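The top picture shows the scale at about (307,265), with the dish and bail at (304,256). The open carton is at (377,228), and a shelf post stands on the desk at (280,207). The black, pink and red balls are at (397,279), (308,322), (348,324) and (326,340), all loose on the desk. The pale stone ball in the dish is at scene (297,257). I'll enlarge these to confirm.

Run:
```python
from h import *
import pickle
D=pickle.load(open('D0.pkl','rb'))
a=D['top']['image'][195:315,265:415,::-1]; b=D['scene']['image'][205:325,240:400,::-1]
a=cv2.resize(a,None,fx=5,fy=5,interpolation=cv2.INTER_CUBIC); b=cv2.resize(b,None,fx=5,fy=5,interpolation=cv2.INTER_CUBIC)
cv2.imwrite('pics/ca.png',a);cv2.imwrite('pics/cb.png',b)
```

```text
(no output)
```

View pics/ca.png

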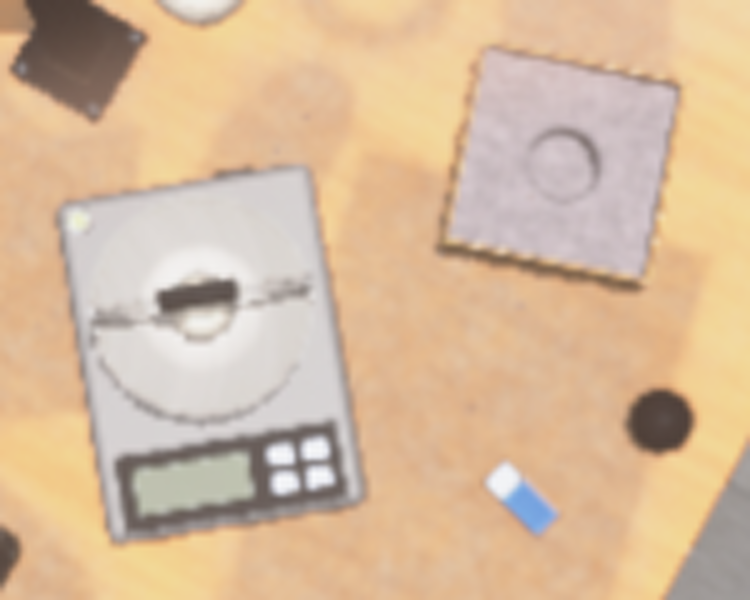

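View pics/cb.png

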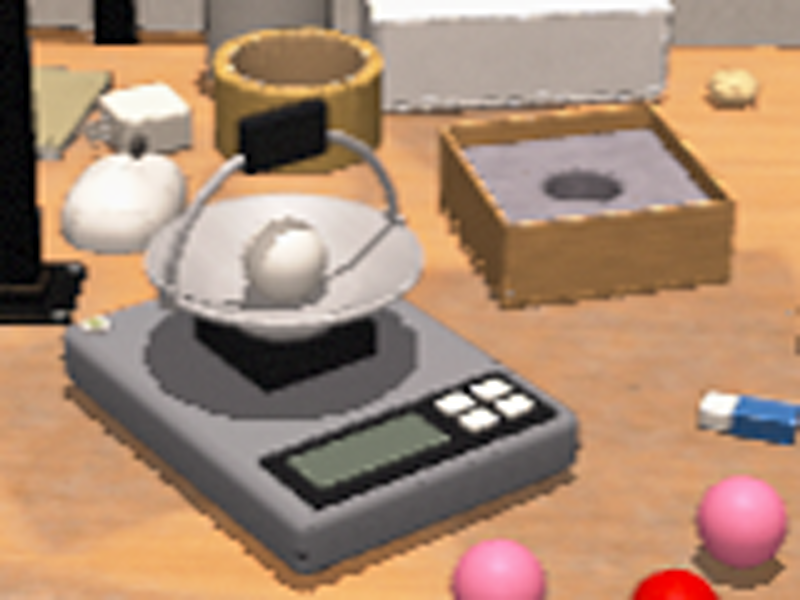

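Run:
```python
from h import *
import pickle
D=pickle.load(open('D0.pkl','rb'));T,S=D['top'],D['scene']
f=lambda u,v:((u+.5)/5-.5+265,(v+.5)/5-.5+195)
g=lambda u,v:((u+.5)/5-.5+240,(v+.5)/5-.5+205)
sc=[atz(T,*f(*p),.034) for p in((60,205),(308,168),(365,498),(112,540))]
ca=[atz(T,*f(*p),.046) for p in((487,47),(680,88),(643,282),(443,245))]
for n,q in(('scale',sc),('carton',ca)):
    q=np.array(q);e=np.roll(q,-1,0)-q
    print(n,q.mean(0),np.linalg.norm(e,axis=1),np.degrees(np.arctan2(e[:,1],e[:,0])))
q=np.array(sc);c=q.mean(0);x=(q[0]+q[1]-q[2]-q[3]);x/=np.linalg.norm(x);print('scale x',np.degrees(np.arctan2(x[1],x[0])),'mount',c+.022*x)
print('nest',atz(T,*f(562,165),.044))
print('grip tri',tri(T,f(198,295),S,g(284,135)))
print('grip top145',atz(T,*f(198,294),.149),'ends',atz(T,*f(158,296),.145),atz(T,*f(238,290),.145))
print('ball',atz(T,*f(203,308),.078))
a,b=atz(T,*f(158,304),.15),atz(T,*f(238,289),.15);print(np.degrees(np.arctan2(*(b-a)[1::-1])))
print('post base', atz(T,*f(80,60),.0),[atz(T,*f(*p),0) for p in((15,68),(95,120),(145,38))])
```

```text
scale [0.48747835 0.25792635 0.034     ] [0.14403817 0.1919403  0.14560503 0.19419284] [ -82.24176743 -171.10989744   98.6542879     8.41987345]
carton [0.59068673 0.05522127 0.046     ] [0.11331618 0.11428154 0.11582563 0.11733237] [-102.82865959  167.6223507    78.67723347  -13.59528158]
scale x 8.653616436188178 mount [0.5092279  0.26123648 0.034     ]
nest [0.59100796 0.05586239 0.044     ]
grip tri (array([0.50989374, 0.26226916, 0.14042382]), np.float64(0.0013390042443263582))
grip top145 [0.50926771 0.26139499 0.149     ] ends [0.50888714 0.28285424 0.145     ] [0.51151706 0.24018224 0.145     ]
ball [0.50849537 0.26094249 0.078     ]
-80.1096975304552
post base [0.66379561 0.3343862  0.        ] [array([0.65960464, 0.37283257, 0.        ]), array([0.62782028, 0.3257032 , 0.        ]), array([0.67640288, 0.2959135 , 0.        ])]
```

The crops confirm it: the pale stone ball sits in the dish under the black grip, and the black and pink balls lie on the desk. The grip triangulates to (0.510, 0.262, 0.140), where 0.139 is expected. That agrees with the mount at (0.509, 0.261). Scale x is about 8.5°, and the carton centre is (0.591, 0.056). Next I move above the grip at yaw 98.5°.

Request:
{"api": "drive_tool", "payload": {"moves": [{"x": -42,"y": -26,"rz": 0.1145,"fingers": -1},{"x": -84,"y": -52,"rz": 0.229,"fingers": -1},{"x": -126,"y": -77,"rz": 0.3435,"fingers": -1},{"x": -168,"y": -103,"rz": 0.458,"fingers": -1},{"x": -210,"y": -129,"rz": 0.5725,"fingers": -1},{"x": -251,"y": -155,"rz": 0.687,"fingers": -1},{"x": -293,"y": -181,"rz": 0.8015,"fingers": -1},{"x": -335,"y": -206,"rz": 0.916,"fingers": -1},{"x": -377,"y": -232,"rz": 1.03,"fingers": -1},{"x": -419,"y": -258,"rz": 1.145,"fingers": -1},{"x": -419,"y": -258,"rz": 1.145,"fingers": -1},{"x": -419,"y": -258,"rz": 1.145,"fingers": -1},{"x": -419,"y": -258,"rz": 1.145,"fingers": -1}]}}

```text
invalid input at $.moves[0]: expected keys x, y, z, rx, ry, rz, fingers
```

Run:
```python
from h import *
import pickle
o=sensors.get_obs();print(o['tool_pos'],o['tool_rot'],o['qpos'],o['force'])
c=cam('wrist');pickle.dump((c,o),open('W1.pkl','wb'));cv2.imwrite('pics/w1.png',c['image'][:,:,::-1]);print(ray(c,320,240),proj(c,[.51,.262,.152]))
```

```text
[0.17754003 0.6247775  0.22956351] [-1.79900106e+02  5.72474351e-03  1.64142879e+02] [-73.33325093  18.43555873  -4.0155697   83.16778932   1.29524429
  78.54179348  -3.26005333] [-0.10325927 -0.8091667  -0.24638202]
(array([0.10394758, 0.64668508, 0.38345305]), array([ 0.26163664, -0.06891109, -0.96274089])) [ 78.78545945 622.88410159]
```

View pics/w1.png

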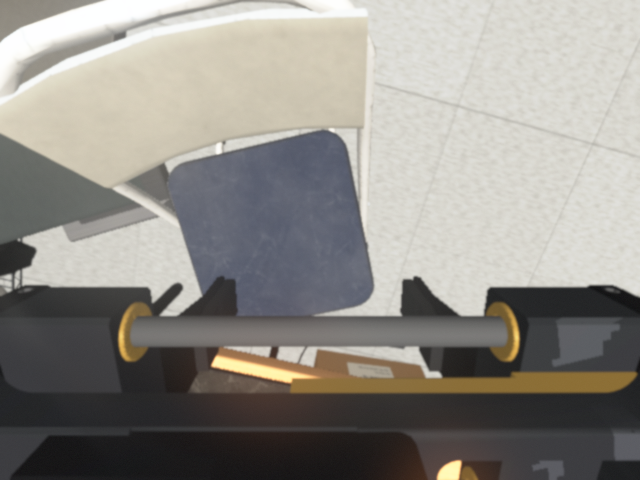

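The call was refused because every row needs all the keys, so the arm hasn't moved. The picture only shows the chair and the fingers.

Request:
{"api": "drive_tool", "payload": {"moves": [{"x": -42,"y": -26,"z": 0,"rx": 0,"ry": 0,"rz": 0.1145,"fingers": -1},{"x": -84,"y": -52,"z": 0,"rx": 0,"ry": 0,"rz": 0.229,"fingers": -1},{"x": -126,"y": -77,"z": 0,"rx": 0,"ry": 0,"rz": 0.3435,"fingers": -1},{"x": -168,"y": -103,"z": 0,"rx": 0,"ry": 0,"rz": 0.458,"fingers": -1},{"x": -210,"y": -129,"z": 0,"rx": 0,"ry": 0,"rz": 0.5725,"fingers": -1},{"x": -251,"y": -155,"z": 0,"rx": 0,"ry": 0,"rz": 0.687,"fingers": -1},{"x": -293,"y": -181,"z": 0,"rx": 0,"ry": 0,"rz": 0.8015,"fingers": -1},{"x": -335,"y": -206,"z": 0,"rx": 0,"ry": 0,"rz": 0.916,"fingers": -1},{"x": -377,"y": -232,"z": 0,"rx": 0,"ry": 0,"rz": 1.03,"fingers": -1},{"x": -419,"y": -258,"z": 0,"rx": 0,"ry": 0,"rz": 1.145,"fingers": -1},{"x": -419,"y": -258,"z": 0,"rx": 0,"ry": 0,"rz": 1.145,"fingers": -1},{"x": -419,"y": -258,"z": 0,"rx": 0,"ry": 0,"rz": 1.145,"fingers": -1},{"x": -419,"y": -258,"z": 0,"rx": 0,"ry": 0,"rz": 1.145,"fingers": -1}]}}

```text
time_s: 1.78
tool_pos: [0.5091, 0.2641, 0.2304]
tool_rot: [-180.0, -0.0, 98.7]
force: [-0.6, 0.1, -0.3]
grip_width: 0.0871
grasp_force: 0.0
```

Run:
```python
from h import *
import pickle
o=sensors.get_obs();print(o['tool_pos'],o['tool_rot'],o['qpos'],o['force'])
c=cam('wrist');pickle.dump((c,o),open('W1.pkl','wb'));cv2.imwrite('pics/w2.png',c['image'][:,:,::-1]);print(ray(c,320,240),proj(c,[.51,.262,.152]))
```

```text
[0.50913584 0.26410103 0.23035549] [-1.79966074e+02 -2.65368636e-02  9.87110705e+01] [-47.45151542   9.11013505  19.52737066  95.05561937  -3.15878789
  76.39331211 -18.69600286] [-0.57796715  0.0931308  -0.2568276 ]
(array([0.49711359, 0.3399823 , 0.3842912 ]), array([ 0.04596798, -0.26402859, -0.96345645])) [319.43557137 259.00469991]
```

View pics/w2.png

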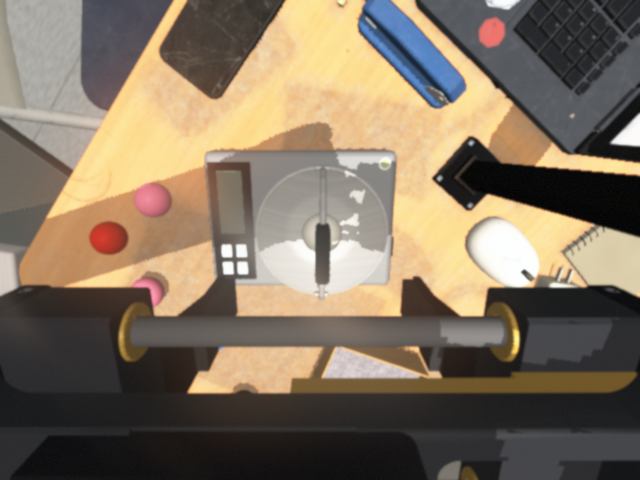

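The picture shows the grip centred between the fingers, running vertically at about (322, 224–283), with the ball under it at (318,232). Next I refine the numbers.

Run:
```python
from h import *
import pickle
c,o=pickle.load(open('W1.pkl','rb'))
g=c['image'].max(2)[215:292,300:345]
m=(g<70).astype('uint8');n,l,s,ce=cv2.connectedComponentsWithStats(m)
i=1+s[1:,4].argmax();print(s[i]+[300,215,0,0,0],ce[i]+[300,215])
ys,xs=np.where(l==i);r=cv2.minAreaRect(np.c_[xs+300,ys+215].astype(np.float32));print(r)
for y in range(220,290,6):
    q=np.where(m[y-215])[0]; print(y,(q.min()+300,q.max()+300) if len(q) else None)
for p in((322,224),(322,283)): print(atz(c,*p,.152),atz(c,*p,.126))
# scale sides: left/right edge columns at row 170..
print([atz(c,*p,.034) for p in((206,152),(396,152),(396,284),(216,284))])
```

```text
[318 225  10  11  83] [322.57831325 229.40963855]
((322.5, 230.0), (10.0, 9.0), 90.0)
220 None
226 (np.int64(318), np.int64(327))
232 (np.int64(318), np.int64(327))
238 None
244 None
250 None
256 None
262 None
268 None
274 None
280 None
286 None
[0.5077932  0.28819417 0.152     ] [0.50898855 0.2823976  0.126     ]
[0.51478416 0.24359639 0.152     ] [0.516762   0.23280806 0.126     ]
[array([0.38583645, 0.31770167, 0.034     ]), array([0.57558963, 0.34684881, 0.034     ]), array([0.60647449, 0.20608745, 0.034     ]), array([0.40576378, 0.17527322, 0.034     ])]
```

Request:
{"api": "drive_tool", "payload": {"moves": [{"x": -0.5,"y": 0.5,"z": 15,"rx": 0,"ry": 0,"rz": 0,"fingers": -1},{"x": -1,"y": 1,"z": 35,"rx": 0,"ry": 0,"rz": 0,"fingers": -1},{"x": -1.5,"y": 1.5,"z": 55,"rx": 0,"ry": 0,"rz": 0,"fingers": -1},{"x": -1.5,"y": 1.5,"z": 75,"rx": 0,"ry": 0,"rz": 0,"fingers": -1},{"x": -1.5,"y": 1.5,"z": 90,"rx": 0,"ry": 0,"rz": 0,"fingers": -0.5},{"x": -1.5,"y": 1.5,"z": 100,"rx": 0,"ry": 0,"rz": 0,"fingers": 0},{"x": -1.5,"y": 1.5,"z": 100,"rx": 0,"ry": 0,"rz": 0,"fingers": 0.4},{"x": -1.5,"y": 1.5,"z": 100,"rx": 0,"ry": 0,"rz": 0,"fingers": 0.4},{"x": -1.5,"y": 1.5,"z": 100,"rx": 0,"ry": 0,"rz": 0,"fingers": 0.4}], "force": 22}}

```text
time_s: 2.95
tool_pos: [0.5124, 0.2616, 0.1314]
tool_rot: [179.9, -0.0, 98.5]
force: [0.1, -0.0, -0.2]
grip_width: 0.0452
grasp_force: 0.0
```

Run:
```python
from h import *
o=sensors.get_obs();print(o['tool_pos'],o['tool_rot'],o['force'],o['grip_width'])
c=cam('wrist');a=c['image'][130:330,200:440,::-1];b=cam('scene')['image'][200:300,240:360,::-1]
im=np.hstack([cv2.resize(a,(400,333)),cv2.resize(b,(400,333))])
cv2.imwrite('pics/w3.png',im)
```

```text
[0.51243695 0.26159415 0.13139948] [ 1.79918839e+02 -4.09067321e-02  9.85361642e+01] [ 0.12147533 -0.00439113 -0.15276308] 0.04524405686783727
```

View pics/w3.png

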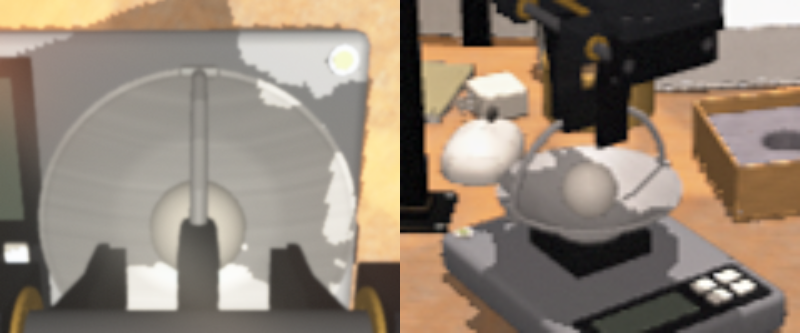

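The grip (column 197 in the left half) stands midway between the fingers (127 and 270), and the ball sits in the middle. Now I close.

Request:
{"api": "drive_tool", "payload": {"moves": [{"x": 0,"y": 0,"z": 0,"rx": 0,"ry": 0,"rz": 0,"fingers": 0.6},{"x": 0,"y": 0,"z": 0,"rx": 0,"ry": 0,"rz": 0,"fingers": 0.7},{"x": 0,"y": 0,"z": 0,"rx": 0,"ry": 0,"rz": 0,"fingers": 0.8},{"x": 0,"y": 0,"z": 0,"rx": 0,"ry": 0,"rz": 0,"fingers": 1},{"x": 0,"y": 0,"z": 0,"rx": 0,"ry": 0,"rz": 0,"fingers": 1},{"x": 0,"y": 0,"z": 0,"rx": 0,"ry": 0,"rz": 0,"fingers": 1},{"x": 0,"y": 0,"z": 0,"rx": 0,"ry": 0,"rz": 0,"fingers": 1}], "force": 24}}

```text
time_s: 3.92
tool_pos: [0.512, 0.2613, 0.1306]
tool_rot: [180.0, -0.0, 98.5]
force: [-0.1, 0.3, -0.8]
grip_width: 0.011
grasp_force: 24.0
```

Request:
{"api": "drive_tool", "payload": {"moves": [{"x": 0,"y": 0,"z": 0,"rx": 0,"ry": 0,"rz": -0.03,"fingers": 1},{"x": 0,"y": 0,"z": 0,"rx": 0,"ry": 0,"rz": -0.09,"fingers": 1},{"x": 0,"y": 0,"z": 0,"rx": 0,"ry": 0,"rz": -0.16,"fingers": 1},{"x": 0,"y": 0,"z": 0,"rx": 0,"ry": 0,"rz": -0.23,"fingers": 1},{"x": 0,"y": 0,"z": 0,"rx": 0,"ry": 0,"rz": -0.3,"fingers": 1},{"x": 0,"y": 0,"z": 0,"rx": 0,"ry": 0,"rz": -0.37,"fingers": 1},{"x": 0,"y": 0,"z": 0,"rx": 0,"ry": 0,"rz": -0.44,"fingers": 1},{"x": 0,"y": 0,"z": 0,"rx": 0,"ry": 0,"rz": -0.51,"fingers": 1},{"x": 0,"y": 0,"z": 0,"rx": 0,"ry": 0,"rz": -0.58,"fingers": 1},{"x": 0,"y": 0,"z": 0,"rx": 0,"ry": 0,"rz": -0.65,"fingers": 1},{"x": 0,"y": 0,"z": 0,"rx": 0,"ry": 0,"rz": -0.72,"fingers": 1},{"x": 0,"y": 0,"z": 0,"rx": 0,"ry": 0,"rz": -0.77,"fingers": 1},{"x": 0,"y": 0,"z": 0,"rx": 0,"ry": 0,"rz": -0.785,"fingers": 1},{"x": 0,"y": 0,"z": 0,"rx": 0,"ry": 0,"rz": -0.785,"fingers": 1}]}}

```text
time_s: 5.68
tool_pos: [0.5118, 0.2613, 0.1306]
tool_rot: [-180.0, -0.0, 143.5]
force: [-0.4, -0.4, -0.2]
grip_width: 0.011
grasp_force: 24.0
```

Run:
```python
from h import *
o=sensors.get_obs();print(o['tool_pos'],o['tool_rot'],o['force'],o['wrist_torque'],o['qpos'])
```

```text
[0.51176666 0.261283   0.13057793] [-1.79986168e+02 -1.15587183e-02  1.43506902e+02] [-0.42618919 -0.40305842 -0.18582724] [-0.02143314  0.04742267  0.00375588] [-42.12465561  13.3274374   14.21091757 101.76295081  -3.57439764
  65.36329994  26.71798051]
```

Free turning with no side load. Now the second half.

Request:
{"api": "drive_tool", "payload": {"moves": [{"x": 0,"y": 0,"z": 0,"rx": 0,"ry": 0,"rz": -0.03,"fingers": 1},{"x": 0,"y": 0,"z": 0,"rx": 0,"ry": 0,"rz": -0.09,"fingers": 1},{"x": 0,"y": 0,"z": 0,"rx": 0,"ry": 0,"rz": -0.16,"fingers": 1},{"x": 0,"y": 0,"z": 0,"rx": 0,"ry": 0,"rz": -0.23,"fingers": 1},{"x": 0,"y": 0,"z": 0,"rx": 0,"ry": 0,"rz": -0.3,"fingers": 1},{"x": 0,"y": 0,"z": 0,"rx": 0,"ry": 0,"rz": -0.37,"fingers": 1},{"x": 0,"y": 0,"z": 0,"rx": 0,"ry": 0,"rz": -0.44,"fingers": 1},{"x": 0,"y": 0,"z": 0,"rx": 0,"ry": 0,"rz": -0.51,"fingers": 1},{"x": 0,"y": 0,"z": 0,"rx": 0,"ry": 0,"rz": -0.58,"fingers": 1},{"x": 0,"y": 0,"z": 0,"rx": 0,"ry": 0,"rz": -0.65,"fingers": 1},{"x": 0,"y": 0,"z": 0,"rx": 0,"ry": 0,"rz": -0.72,"fingers": 1},{"x": 0,"y": 0,"z": 0,"rx": 0,"ry": 0,"rz": -0.77,"fingers": 1},{"x": 0,"y": 0,"z": 0,"rx": 0,"ry": 0,"rz": -0.785,"fingers": 1},{"x": 0,"y": 0,"z": 0,"rx": 0,"ry": 0,"rz": -0.785,"fingers": 1}]}}

```text
time_s: 7.42
tool_pos: [0.5119, 0.2612, 0.1306]
tool_rot: [-180.0, -0.0, -171.5]
force: [0.0, -1.1, -0.0]
grip_width: 0.0106
grasp_force: 24.0
```

Run:
```python
from h import *
o=sensors.get_obs();print(o['tool_pos'],o['tool_rot'],o['force'],o['wrist_torque'],o['qpos'])
```

```text
[0.51191451 0.26124156 0.13055618] [-1.79994994e+02 -3.53346069e-04 -1.71520157e+02] [ 0.02243328 -1.0874077  -0.04331652] [-0.01512185  0.04844837  0.05053603] [-37.77613507  13.2343426    9.23547228 101.60158714  -2.31185741
  65.34946015  70.66271045]
```

Request:
{"api": "drive_tool", "payload": {"moves": [{"x": 0,"y": 0,"z": -1,"rx": 0,"ry": 0,"rz": 0,"fingers": 1},{"x": 0,"y": 0,"z": -2.5,"rx": 0,"ry": 0,"rz": 0,"fingers": 1},{"x": 0,"y": 0,"z": -4,"rx": 0,"ry": 0,"rz": 0,"fingers": 1},{"x": 0,"y": 0,"z": -5,"rx": 0,"ry": 0,"rz": 0,"fingers": 1},{"x": 0,"y": 0,"z": -5,"rx": 0,"ry": 0,"rz": 0,"fingers": 1}]}}

```text
time_s: 8.05
tool_pos: [0.512, 0.2614, 0.1357]
tool_rot: [180.0, 0.0, -171.5]
force: [0.5, 0.3, -2.9]
grip_width: 0.0107
grasp_force: 24.0
```

Request:
{"api": "drive_tool", "payload": {"moves": [{"x": 0,"y": 0,"z": -1,"rx": 0,"ry": 0,"rz": 0,"fingers": 1},{"x": 0,"y": 0,"z": -3,"rx": 0,"ry": 0,"rz": 0,"fingers": 1},{"x": 0,"y": 0,"z": -6,"rx": 0,"ry": 0,"rz": 0,"fingers": 1},{"x": 0,"y": 0,"z": -9,"rx": 0,"ry": 0,"rz": 0,"fingers": 1},{"x": 0,"y": 0,"z": -13,"rx": 0,"ry": 0,"rz": 0,"fingers": 1},{"x": 0,"y": 0,"z": -18,"rx": 0,"ry": 0,"rz": 0,"fingers": 1},{"x": 0,"y": 0,"z": -23,"rx": 0,"ry": 0,"rz": 0,"fingers": 1},{"x": 0,"y": 0,"z": -28,"rx": 0,"ry": 0,"rz": 0,"fingers": 1},{"x": 0,"y": 0,"z": -33,"rx": 0,"ry": 0,"rz": 0,"fingers": 1},{"x": 0,"y": 0,"z": -37,"rx": 0,"ry": 0,"rz": 0,"fingers": 1},{"x": 0,"y": 0,"z": -39,"rx": 0,"ry": 0,"rz": 0,"fingers": 1},{"x": 0,"y": 0,"z": -40,"rx": 0,"ry": 0,"rz": 0,"fingers": 1},{"x": 0,"y": 0,"z": -40,"rx": 0,"ry": 0,"rz": 0,"fingers": 1}]}}

```text
time_s: 9.68
tool_pos: [0.5119, 0.2613, 0.1755]
tool_rot: [180.0, -0.0, -171.5]
force: [-0.9, 0.4, -2.6]
grip_width: 0.0111
grasp_force: 24.0
```

Run:
```python
from h import *
o=sensors.get_obs();print(o['tool_pos'],o['tool_rot'],o['force'],o['wrist_torque'],o['qpos'])
a=cam('wrist')['image'][100:340,160:480,::-1];b=cam('scene')['image'][180:300,240:400,::-1]
cv2.imwrite('pics/w4.png',np.hstack([cv2.resize(a,(400,300)),cv2.resize(b,(400,300))]))
```

```text
[0.51186632 0.26134447 0.17551395] [ 1.79997595e+02 -3.85603869e-03 -1.71507083e+02] [-0.92991496  0.42056514 -2.60292116] [ 0.0466904   0.01717521 -0.0357956 ] [-37.95977554  11.094795     9.35271216  98.72617546  -1.90691927
  70.33577207  70.35604668]
```

View pics/w4.png

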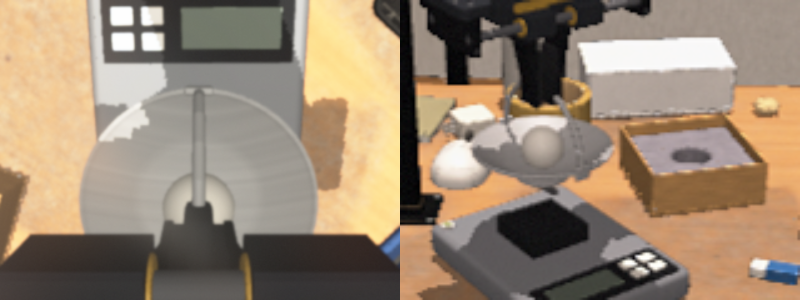

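The dish is off the scale with its lug clear, and the ball still rests in its middle. Now a smooth carry to the carton.

Request:
{"api": "drive_tool", "payload": {"moves": [{"x": -0.4,"y": -2,"z": 0,"rx": 0,"ry": 0,"rz": 0,"fingers": 1},{"x": -1.6,"y": -7,"z": 0,"rx": 0,"ry": 0,"rz": 0,"fingers": 1},{"x": -3.4,"y": -15,"z": 0,"rx": 0,"ry": 0,"rz": 0,"fingers": 1},{"x": -5.8,"y": -26,"z": 0,"rx": 0,"ry": 0,"rz": 0,"fingers": 1},{"x": -8.9,"y": -40,"z": 0,"rx": 0,"ry": 0,"rz": 0,"fingers": 1},{"x": -12.5,"y": -56,"z": 0,"rx": 0,"ry": 0,"rz": 0,"fingers": 1},{"x": -16.3,"y": -73,"z": 0,"rx": 0,"ry": 0,"rz": 0,"fingers": 1},{"x": -20.4,"y": -91,"z": 0,"rx": 0,"ry": 0,"rz": 0,"fingers": 1},{"x": -24.4,"y": -109,"z": 0,"rx": 0,"ry": 0,"rz": 0,"fingers": 1},{"x": -28.4,"y": -127,"z": 0,"rx": 0,"ry": 0,"rz": 0,"fingers": 1},{"x": -32.2,"y": -144,"z": 0,"rx": 0,"ry": 0,"rz": 0,"fingers": 1},{"x": -35.8,"y": -160,"z": 0,"rx": 0,"ry": 0,"rz": 0,"fingers": 1},{"x": -38.9,"y": -174,"z": 0,"rx": 0,"ry": 0,"rz": 0,"fingers": 1},{"x": -41.6,"y": -186,"z": 0,"rx": 0,"ry": 0,"rz": 0,"fingers": 1},{"x": -43.8,"y": -196,"z": 0,"rx": 0,"ry": 0,"rz": 0,"fingers": 1},{"x": -45.6,"y": -204,"z": 0,"rx": 0,"ry": 0,"rz": 0,"fingers": 1},{"x": -47,"y": -210,"z": 0,"rx": 0,"ry": 0,"rz": 0,"fingers": 1},{"x": -47.9,"y": -214,"z": 0,"rx": 0,"ry": 0,"rz": 0,"fingers": 1},{"x": -48.3,"y": -215.5,"z": 0,"rx": 0,"ry": 0,"rz": 0,"fingers": 1},{"x": -48.3,"y": -215.5,"z": 0,"rx": 0,"ry": 0,"rz": 0,"fingers": 1}]}}

```text
time_s: 12.28
tool_pos: [0.5915, 0.0555, 0.1756]
tool_rot: [180.0, 0.0, -171.5]
force: [0.4, 0.1, -3.2]
grip_width: 0.011
grasp_force: 24.0
```

Request:
{"api": "drive_tool", "payload": {"moves": [{"x": 0,"y": 0,"z": 1,"rx": 0,"ry": 0,"rz": 0,"fingers": 1},{"x": 0,"y": 0,"z": 3,"rx": 0,"ry": 0,"rz": 0,"fingers": 1},{"x": 0,"y": 0,"z": 5,"rx": 0,"ry": 0,"rz": 0,"fingers": 1},{"x": 0,"y": 0,"z": 7,"rx": 0,"ry": 0,"rz": 0,"fingers": 1},{"x": 0,"y": 0,"z": 8,"rx": 0,"ry": 0,"rz": 0,"fingers": 1},{"x": 0,"y": 0,"z": 8,"rx": 0,"ry": 0,"rz": 0,"fingers": 1},{"x": 0,"y": 0,"z": 8,"rx": 0,"ry": 0,"rz": 0,"fingers": 1},{"x": 0,"y": 0,"z": 8,"rx": 0,"ry": 0,"rz": 0,"fingers": 1}]}}

```text
time_s: 13.28
tool_pos: [0.5916, 0.0553, 0.1676]
tool_rot: [180.0, 0.0, -171.5]
force: [0.8, 0.6, -2.3]
grip_width: 0.011
grasp_force: 24.0
```

Run:
```python
from h import *
o=sensors.get_obs();print(o['time_s'],o['tool_pos'],o['tool_rot'],o['force'],o['joint_velocities'])
a=cam('wrist')['image'][100:340,160:480,::-1];b=cam('scene')['image'][180:300,280:440,::-1]
cv2.imwrite('pics/w5.png',np.hstack([cv2.resize(a,(400,300)),cv2.resize(b,(400,300))]))
cv2.imwrite('pics/t5.png',cv2.resize(cam('top')['image'][180:330,240:440,::-1],(800,600)))
```

```text
13.275 [0.59157899 0.05534    0.16764737] [ 1.79996339e+02  1.32319751e-02 -1.71507824e+02] [ 0.77164717  0.60119418 -2.28061199] [ 0.01492276 -0.04295439  0.11657634  0.07381016  0.0557943  -0.02756805
 -0.01326254]
```

View pics/w5.png

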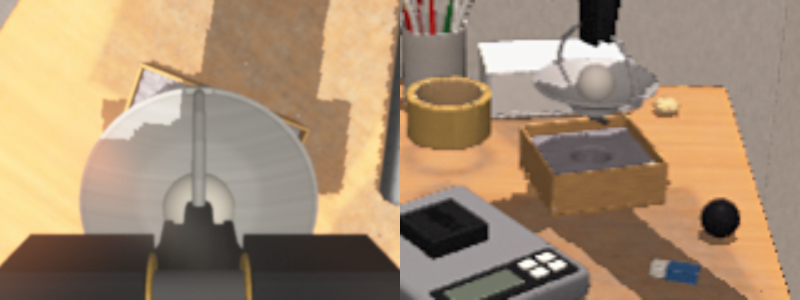

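View pics/t5.png

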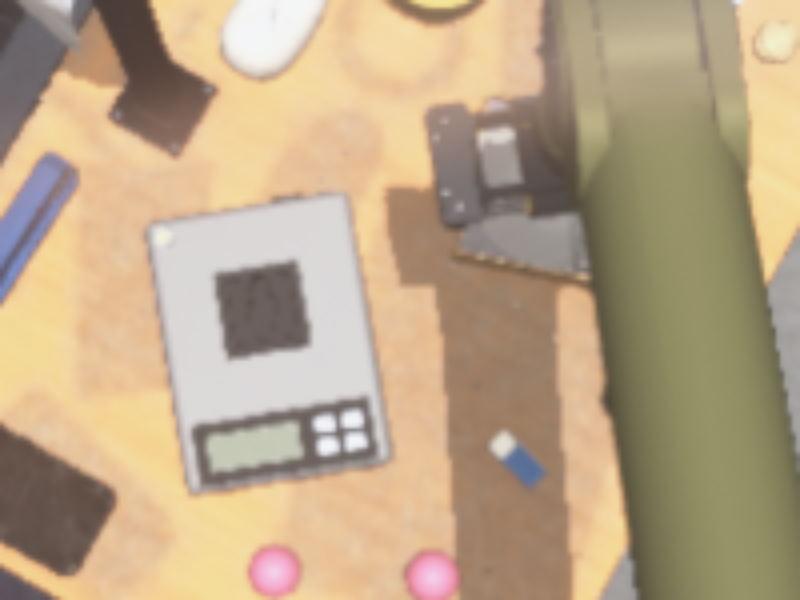

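The dish hangs level over the carton with the ball in its middle, and everything else is unmoved. One quick numeric check of the centring.

Run:
```python
from h import *
import pickle
S=pickle.load(open('D0.pkl','rb'))['scene']
f=lambda p:(np.array(p)-[280,180])*2.5+[400,0]
for X in([.591,.0555,.036],[.5905,.0555,.078],[.5905,.0555,.115]):print(X,f(proj(S,X)))
# scene pixel of carton top corners in 1st crop -> z .046
g=lambda u,v:((u+.5)/5-.5+240,(v+.5)/5-.5+205)
q=[atz(S,*g(*p),.046) for p in((442,135),(650,106),(735,203),(507,223))];print(np.mean(q,0))
print(atz(S,280+198/2.5,180+82/2.5,.1145))
```

```text
[0.591, 0.0555, 0.036] [591.98497827 153.10751636]
[0.5905, 0.0555, 0.078] [594.03499495 115.92680003]
[0.5905, 0.0555, 0.115] [595.64829027  82.08568851]
[0.5925791  0.05661693 0.046     ]
[0.59064751 0.05263816 0.1145    ]
```

```bash
python3 -c "
from h import *
print(workorder.sign_off())"
```

```text
the job is handed in; nothing more can be done
None
```

The job is handed in at about 13 s of robot time: the dish is off the scale and held still and level over the carton (centred to about 3 mm, about 3 cm clear), with the ball in its middle and nothing else seen moved.

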